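# Square the cover on the relay base and plug in the relay

### The arm

A 6-joint arm with a two-finger parallel gripper is mounted at the origin on a cart in front of the work surface, level with it; the furniture and walls round the work are solid. World frame = base frame: x ahead of the robot, y to its left, z up, the work surface at z = 0. Lengths are in mm, angles in rad, forces in N, time in s.
With the tool pointing down it reaches from about 275 to 750 mm from the base axis. Payload 10.2 kg.
Tool frame: the origin (TCP) lies between the finger pads; the fingertips stand 11 mm ahead of it and the grasp point (between the pads) lies 8 mm behind it (ctrl.tip_extent is the distance from the TCP to the fingertips, in mm); z points along the fingers, y is the direction in which the jaws open and shut (so a half turn about z gives the same grasp; the last joint's range is limited). The gripper opens to 85 mm and grips with 20 to 120 N. Pads are 22 mm wide; open, the fingers measure 114 mm over their backs; the gripper's body (76 mm by 85 mm) begins 54 mm behind the grasp point. The pads swing forward as they close: fully open they stand 13 mm farther back than shut.
Start: joints at [1.113, 0.313, 1.498, -0, 1.331, -0.223], TCP at [122.153, 510.598, 242.294] pointing down, gripper open.
Joint ranges: [-2.94, 2.94], [-0.97, 2.17], [0.19, 2.56], [-1.23, 4.37], [0.02, 3.11], [-2.88, 2.88]. Speed limits (rad/s): [2.39, 2.39, 3.01, 3.14, 3.14, 3.14].

### API

Orientations are given as a unit quaternion [w, x, y, z].
In Python, from rig import ctrl gives the robot as it stands.
- The arm moves only by the tool apply_moves, never from a script. Its argument "commands" is a list of rows, each a list of 5 numbers: the finger opening in cm, from 0 to 8.54, then the shift along the tool's x, y, z in cm, then the turn about the tool's z in rad. In form: [[jaw, dx, dy, dz, roll], ...]. A call has 1 to 12 rows; each row shifts and turns the commanded pose from where the row before left it, along the tool's axes as they then stand; what a row does not reach is not made up. A row lasts 1/12 s, in which the tool goes at most 41.7 mm and 7.16 degrees, less where a joint would pass 70% of its speed; a pose out of reach is approached as far as the arm can. A call with a gripper value outside its range is refused whole. The fingers move at their own pace and stop on an object; "squeeze" is the grip in N (left out, the last holds). Time passes only in rows, so rows that do not move let the fingers close. It gives the time, the measured TCP pose, the force and the opening at its end, in the units of the state.
- ctrl.sense(): the state, without advancing time (a new reading comes with each control period).
- ctrl.capture(name): name is "side" or "top"; returns the picture (480x640x3 uint8, red, green, blue); there is no depth.
- ctrl.camera_info(name): a dict with "fov_y" (degrees; the focal length in pixels is half the picture's height over the tangent of half this angle, whatever the lens; pixels are square), "cx", "cy" (the principal point, pixels), "dist_coeffs" ([k1, k2, p1, p2, k3] as OpenCV has them; the pictures are not rectified), "camera_from_world" (4x4, takes a point from world to camera coordinates). Camera axes: x right, y down, z forward; pixel columns grow to the right and rows downward; lengths in mm; the calibration is good to about 2 mm. A picture is of the moment at which its call begins. camera_info takes no time and is no camera call.
- ctrl.finish_job(): hands the job in, once; it reports no verdict.
The state is a dict: "time_s": time; "joints": joint angles; "dq": joint speeds; "tau": joint torques, N m; "eef_pos": TCP position; "ee_rot": TCP orientation; "force": force on the tool from outside, world axes, zero at the start; "wrist_torque": the same for the moment, N m; "grip_width": opening from 0.0 (shut) to 1.0 (fully open).
Only numpy, scipy, OpenCV 4.12 (cv2) and the standard library are available. Lean on these libraries where they do the work, as an engineer would, in place of code of your own. Each camera call takes 0.05 s, during which the arm holds its last target.

### The job

The cover lies out of place on top of the relay base: slide it over the base, without lifting it off, until it is snug against both raised lips and flush with the base on the other two sides. Then plug the relay through the cover's window into the socket, all the way down so that its head sits on the cover, and let go. Leave the other things on the bench where they are.

Things in the scene. Friction and masses are not known exactly. Their poses are not given: they have to be found in the camera images.
- relay_base: Relay base: a bare-metal block bolted to the bench, 90 mm (its x) by 120 mm (its y), flat top 45 mm above the bench. Two lips, 8 mm thick, rising 10 mm above the top, stand just outside its +x edge (far from the robot) and +y edge (robot's left); the -x and -y edges are open. Bolted feet up to 12 mm high stick out 23 mm at the y ends. Origin: under its centre.
- seat (a point): Centre of the relay base's flat top, 45 mm above the bench; x, y along the block's edges, z up. The cover is home when its centre is straight above this point and its edges are parallel to the block's.
- socket (a point): Centre of the mouth of the socket in the relay base's top (18 mm to +y of seat, same axes): a rectangular hole 33 mm along x by 25 mm along y, 26 mm deep, its mouth bevelled by 2 mm.
- cover_mid (a point): Cover: loose grey slab, 90 mm (its x) by 120 mm (its y), 16 mm thick, about 0.4 kg, flat on the base, its top 61 mm above the bench. Too wide to grasp across; slides at 3 to 8 N and stops hard at the lips. Starts 20 to 35 mm short of home along the base's x and y and up to 7 degrees askew. This point: its centre, 8 mm above its underside; axes roughly as the base's.
- window (a point): Centre of the window in the cover's top face: a rectangular hole right through it, 35 mm along x by 27 mm along y, 18 mm to +y of the cover's centre. It lies over the socket when the cover is home.
- relay_mid (a point): Plug-in relay standing upright, 70 mm tall, 0.1 kg. Above: head 44 (its x) x 30 (its y) x 36 mm tall, grasped across the 30 mm. Below: stem 30 x 22 x 34 mm, last 5 mm narrowed to 27 x 19. This point: its centre, 35 mm above its foot, 1 mm above the head's underside. Goes in with its x along the base's x, either way round; plugged in, the head rests on the cover, this point 17 mm above the socket mouth.
- connector_2: Bystander: a grey round cable connector, 27 mm across, 53 mm tall, standing on the bench. Origin at its foot.
- white_box: Bystander: a small white carton, 62 x 62 x 58 mm. Origin at the centre of its underside.
- tape_clear: Bystander: a roll of pale tape lying flat, 96 mm across, 48 mm tall. Origin at the centre of its underside.
- parts_bin_1: Bystander: an open parts bin, 152 x 106 x 68 mm. Origin at the centre of its underside.
- screwdriver: Bystander: a screwdriver, 203 mm long, 27 mm thick, lying in front of the relay base near the bench's edge. Origin on the bench under its middle.
Mind the look-alikes: they are no part of the job. What is shaped like the part that bears relay_mid but green is not meant.

How it is judged (in metres and radians):
On the way, in this order (a step that is already met when the one before it is completed fails the run):
1. the cover lies flat and home on the base, against both lips (x of cover_mid in the frame of seat between -0.003 and 0.003 m and y of cover_mid in the frame of seat between -0.003 and 0.003 m and z of cover_mid in the frame of seat between 0.005 and 0.011 m and angle between the x axis of cover_mid and the x axis of seat, either way round below 0.04 rad), for 0.2 s.
2. the relay is plugged in through the window, fully down (z of relay_mid in the frame of socket below 0.02 m and horizontal distance between relay_mid and socket below 0.005 m and angle between relay_mid's own z axis and vertical below 0.08 rad), for 0.2 s.
At the end, for the whole second after the job is handed in: The cover lies flat on the base within 3 mm of home along both edges and within 2.3 degrees of square, and the relay stands upright (within 4.5 degrees) in the socket, within 3 mm of fully down; both at rest (all of step 1 and all of step 2 and linear speed of each of relay, cover below 0.02 m/s); the robot touches nothing.
It fails at once if the cover is lifted off the base or falls from it (z of cover_mid in the frame of seat above 0.028 m or z of cover_mid in the frame of seat below -0.01 m).
It fails at once if a bystander is moved by more than 30 mm (distance of any of connector_2, white_box, tape_clear, parts_bin_1, screwdriver from where it was at the start of the episode above 0.03 m).
It also fails if it takes over 61 s, if anything falls off the work surface, if the arm or the gripper's body presses on something with over 40 N, if the wrist force passes 120 N, or if a joint passes its speed limit or range.

## Working session

There is one attempt and no reset: what is moved stays moved. The work goes in short steps, Python scripts to look and compute and a tool call to move; the robot and the scene stay as the last step left them, time stands still between calls to the robot, and variables do not carry over. Pictures are saved under pics/ and viewed, and the job is handed in when it is done.

Besides the shell and the picture viewer there is one more tool, called after "Emit:" in YAML: its name, and indented under it one key for each argument. apply_moves: Moves the arm, as the interface text tells. Its arguments: {"type":"object","properties":{"commands":{"type":"array"},"squeeze":{"type":"number"}},"required":["commands"]}

```bash
mkdir -p pics; ls; python3 - <<'E'
from rig import ctrl
import cv2
for n in ("side","top"):
    im=ctrl.capture(n); cv2.imwrite(f"pics/{n}0.png",im[:,:,::-1])
    i=ctrl.camera_info(n); print(n,i)
s=ctrl.sense(); print(s, ctrl.tip_extent)
E
```

```text
pics
side {'fov_y': 43.45191166972479, 'cx': 311.9933629207848, 'cy': 228.18378827668616, 'dist_coeffs': array([-0.14541767,  0.        ,  0.        ,  0.        ,  0.        ]), 'camera_from_world': array([[-9.94442186e-01, -1.05220782e-01, -3.65036774e-03,
         5.12233551e+02],
       [-5.05077462e-02,  5.07196613e-01, -8.60349094e-01,
         1.19907066e+02],
       [ 9.23780585e-02, -8.55383062e-01, -5.09692173e-01,
         1.51727506e+03],
       [ 0.00000000e+00,  0.00000000e+00,  0.00000000e+00,
         1.00000000e+00]])}
top {'fov_y': 53.23981694704965, 'cx': 314.3971546086359, 'cy': 238.16179302791977, 'dist_coeffs': array([-0.01172902,  0.        ,  0.        ,  0.        ,  0.        ]), 'camera_from_world': array([[ 1.03073118e-02, -9.99944127e-01, -2.34559232e-03,
        -8.16893531e+01],
       [-9.84769953e-01, -9.74370593e-03, -1.73589171e-01,
         5.18065851e+02],
       [ 1.73556617e-01,  4.09910654e-03, -9.84815362e-01,
         1.10219633e+03],
       [ 0.00000000e+00,  0.00000000e+00,  0.00000000e+00,
         1.00000000e+00]])}
{'time_s': 0.1, 'joints': array([ 1.11260122e+00,  3.13376417e-01,  1.49834514e+00,  3.82722054e-06,
        1.33097186e+00, -2.23406922e-01]), 'dq': array([ 0.00015776, -0.00072091, -0.00234523,  0.00041187,  0.00263771,
       -0.0001371 ]), 'tau': array([ 2.99232503e-03, -4.12895000e+01, -2.60142374e+01, -1.91113954e-04,
        3.05454887e-03,  3.79705261e-05]), 'eef_pos': array([122.05576279, 510.40365182, 241.80732412]), 'ee_rot': array([-1.85712109e-04,  1.17125071e-01,  9.93117020e-01, -5.18105520e-04]), 'force': array([-0.16749579,  0.23921038,  0.8184961 ]), 'wrist_torque': array([-0.05491137,  0.01064974, -0.00775494]), 'grip_width': 1.0015644218016797} 11.0
```

View pics/side0.png

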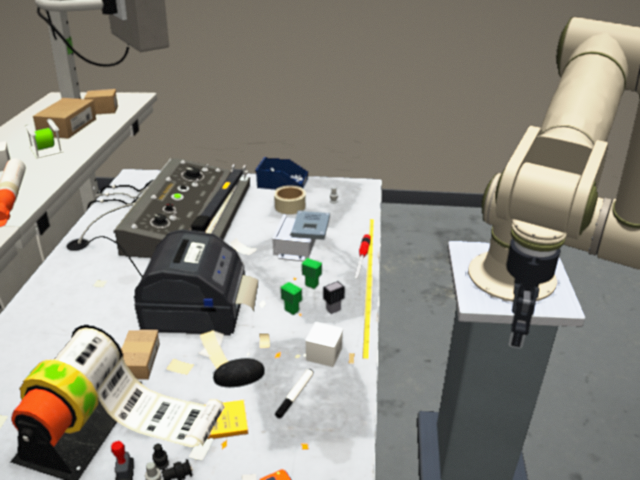

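View pics/top0.png

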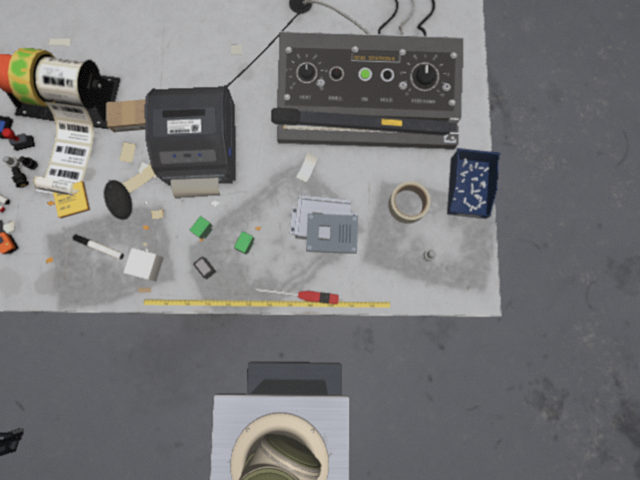

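The dark relay is at top (204,267) and side (333,292), with two green look-alikes beside it. The cover is at top (330,233), with the base behind it. I'll zoom in.

```bash
python3 - <<'E'
import cv2
t=cv2.imread("pics/top0.png"); s=cv2.imread("pics/side0.png")
cv2.imwrite("pics/t_base.png",cv2.resize(t[185:265,280:370],None,fx=7,fy=7,interpolation=cv2.INTER_CUBIC))
cv2.imwrite("pics/s_base.png",cv2.resize(s[195:275,260:345],None,fx=7,fy=7,interpolation=cv2.INTER_CUBIC))
a=cv2.resize(t[250:285,185:225],None,fx=10,fy=10,interpolation=cv2.INTER_CUBIC)
b=cv2.resize(s[275:320,315:355],None,fx=10,fy=10,interpolation=cv2.INTER_CUBIC)
a=cv2.copyMakeBorder(a,0,100,0,0,cv2.BORDER_CONSTANT)
import numpy as np
cv2.imwrite("pics/relay.png",np.hstack([a,b]))
E
```

```text
(no output)
```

View pics/t_base.png

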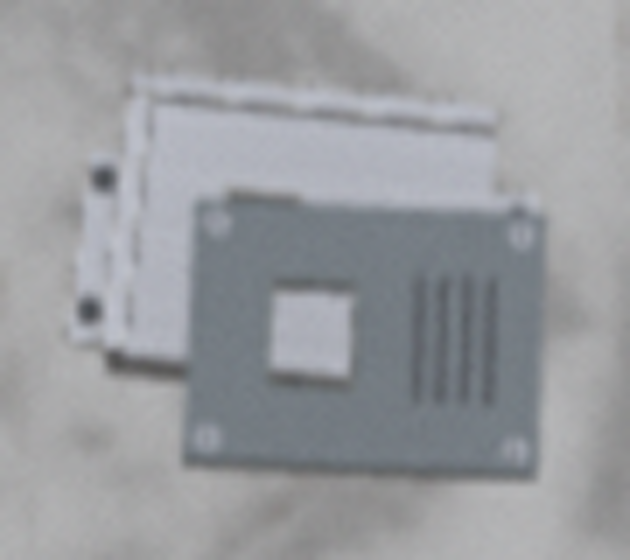

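View pics/s_base.png

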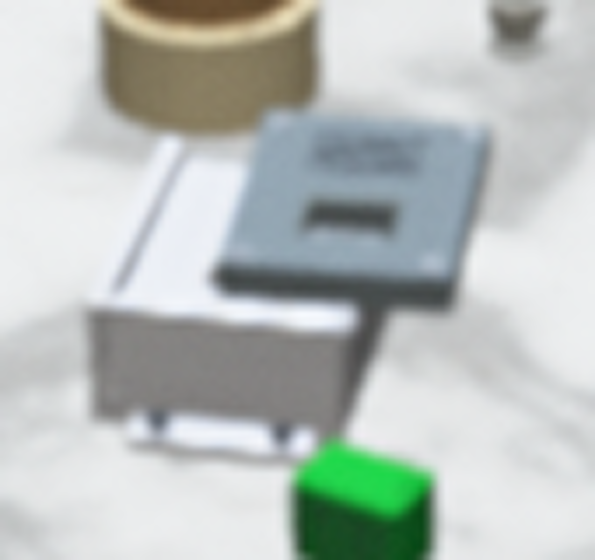

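View pics/relay.png

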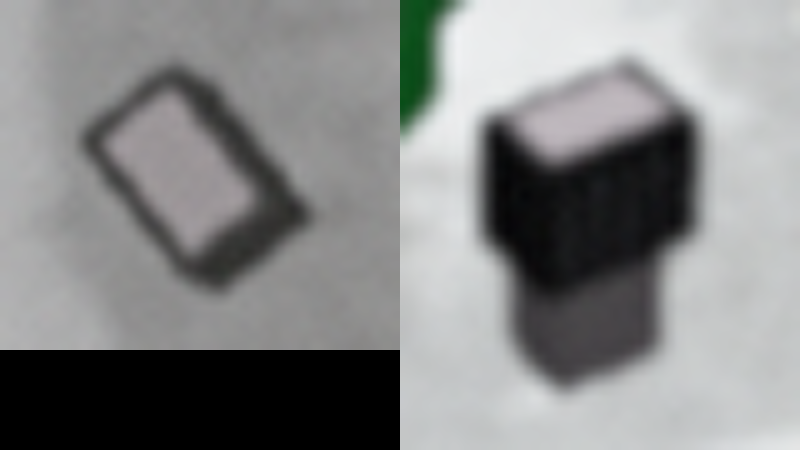

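```bash
cat > h.py <<'E'
import numpy as np, cv2
from scipy.optimize import least_squares
from rig import ctrl
def cam(n):
    i=ctrl.camera_info(n); f=240/np.tan(np.radians(i["fov_y"]/2))
    K=np.array([[f,0,i["cx"]],[0,f,i["cy"]],[0,0,1.]]); M=np.array(i["camera_from_world"])
    return K,np.array(i["dist_coeffs"],float),M[:3,:3],M[:3,3]
C={n:cam(n) for n in("side","top")}
def proj(n,P):
    K,d,R,t=C[n]; p,_=cv2.projectPoints(np.asarray(P,float).reshape(-1,3),cv2.Rodrigues(R)[0],t,K,d); return p[:,0]
def crop(pts,ox,oy,s): return (np.asarray(pts,float)+.5)/s-.5+np.array([ox,oy])
def place(q,P):
    c,s=np.cos(q[3]),np.sin(q[3]); P=np.asarray(P,float)
    return np.c_[q[0]+c*P[:,0]-s*P[:,1],q[1]+s*P[:,0]+c*P[:,1],q[2]+P[:,2]]
def fit(obs,q0,fixz=False):
    # obs: list (cam, model pts, px)
    def f(q):
        q=np.array(q)
        if fixz: q=np.r_[q[:2],q0[2],q[2]]
        return np.concatenate([(proj(n,place(q,P))-px).ravel() for n,P,px in obs])
    x0=np.array(q0,float)
    if fixz: x0=x0[[0,1,3]]
    r=least_squares(f,x0,loss="soft_l1"); return r.x,f(r.x).reshape(-1,2)
E
python3 - <<'E'
from h import *
for n in C: print(n,"campos",(-C[n][2].T@C[n][3]).round())
# cover: origin centre top
top=[[45,60,0],[45,-60,0],[-45,-60,0],[-45,60,0]]
w=[[17.5,31.5,0],[17.5,4.5,0],[-17.5,4.5,0],[-17.5,31.5,0]]
tp=crop([[197,203],[545,212],[537,475],[183,463]],280,185,7)
tw=crop([[273,290],[354,292],[350,378],[268,374]],280,185,7)
sp=crop([[222,268],[268,112],[492,130],[458,290]],260,195,7)
sw=crop([[303,233],[310,203],[397,207],[390,238]],260,195,7)
for z in (False,True):
    q,r=fit([("top",top,tp),("side",top,sp),("top",w,tw),("side",w,sw)],[500,-50,61,0],z); print("cover",q.round(3)); print(r.round(1).tolist())
b=[[53,68,55],[53,-60,55],[-45,68,55]]
tb=crop([[133,75],[495,108],[103,353]],280,185,7)
sb=[[53,68,55],[-45,68,55],[53,68,0],[53,-60,55]]
ss=crop([[92,308],[357,328],[92,418],[168,135]],260,195,7)
q,r=fit([("top",b,tb),("side",sb,ss)],[500,-50,0,0]);print("base",q.round(3)); print(r.round(1).tolist())
q,r=fit([("top",b,tb),("side",sb,ss)],[500,-50,0,0],True);print("base",q.round(3)); print(r.round(1).tolist())
# relay: origin foot; long axis x heading
h=[[22,15,70],[22,-15,70],[-22,-15,70],[-22,15,70]]
th=crop([[172,65],[85,140],[190,282],[283,205]],185,250,10) # top-face outer corners guess
print("relay guess",th.tolist())
E
```

```text
side campos [ 375. 1291.  878.]
top campos [ 320.  -81. 1175.]
cover [ 530.61  -117.476   56.145   -6.312]
[[-0.5, -0.3], [-0.1, 0.3], [0.2, -0.1], [-0.0, -0.3], [-0.4, 0.1], [-0.0, 0.5], [-0.2, -0.0], [-0.3, -0.8], [0.2, -1.0], [-0.1, -0.9], [-0.0, 1.3], [0.3, 1.4], [-0.1, 0.3], [0.3, -0.4], [0.7, -0.2], [0.4, 0.5]]
cover [ 530.045 -116.387   -6.31 ]
[[-1.0, -0.5], [-0.4, 0.0], [-0.1, -0.2], [-0.5, -0.3], [-0.3, -1.2], [0.1, -0.8], [-0.1, -1.4], [-0.1, -2.1], [-0.3, -1.2], [-0.5, -1.1], [-0.4, 1.2], [-0.1, 1.3], [0.0, -1.0], [0.5, -1.7], [0.9, -1.5], [0.6, -0.9]]
base [564.064 -99.604  -2.314 -31.495]
[[-0.5, 0.1], [0.6, -0.1], [-0.1, 0.1], [0.0, -0.9], [-1.1, -0.2], [0.8, 0.9], [0.0, 0.3]]
base [ 5.63662e+02 -9.88800e+01 -7.80000e-02]
[[-0.8, 0.0], [0.3, -0.2], [-0.4, 0.1], [0.1, -1.5], [-1.0, -0.9], [0.9, 0.4], [0.1, -0.3]]
relay guess [[201.75, 256.05], [193.05, 263.55], [203.55, 277.75], [212.85, 270.05]]
```

```bash
python3 - <<'E'
from h import *
tl=crop([[172,85],[258,190],[192,262],[103,148]],185,250,10)
sl=crop([[228,75],[277,105],[150,165],[105,120]],315,275,10)
obs=[("top",[[0,0,0]],tl.mean(0)[None]),("side",[[0,0,0]],sl.mean(0)[None])]
q,r=fit(obs,[450,190,70,0]);print(q.round(1),r.round(2).tolist())
for a in (0.6,-0.6,.9,-.9):
  pass
# yaw from label via plane z=70
def back(n,px,z):
    K,d,R,t=C[n]; u=cv2.undistortPoints(np.asarray(px,float).reshape(-1,1,2),K,d)[:,0]
    D=np.c_[u,np.ones(len(u))]@R; o=-R.T@t; return o+D*((z-o[2])/D[:,2])[:,None]
for n,p in (("top",tl),("side",sl)):
    B=back(n,p,70); print(n,B.round(1).tolist(),B.mean(0).round(1))
    for i in range(4):
        e=B[(i+1)%4]-B[i]; print(np.hypot(*e[:2]).round(1),np.degrees(np.arctan2(e[1],e[0])).round(1))
E
```

```text
[445.6 182.8  67.6   0. ] [[0.01, -0.27], [0.26, 0.04]]
top [[464.9, 185.3, 70.0], [440.5, 164.1, 70.0], [423.6, 178.6, 70.0], [449.9, 200.7, 70.0]] [444.7 182.2  70. ]
32.3 -138.9
22.3 139.3
34.3 40.0
21.4 -45.8
side [[438.5, 169.2, 70.0], [426.6, 179.8, 70.0], [453.5, 205.3, 70.0], [465.1, 189.4, 70.0]] [445.9 185.9  70. ]
15.9 138.5
37.1 43.6
19.7 -54.2
33.3 -142.8
```

Emit:
apply_moves:
  commands:
    - [5,-1.5,-2.4,0,-0.08]
    - [5,-1.5,-2.4,0,-0.08]
    - [5,-1.5,-2.5,0,0]
    - [5,-1.5,-2.5,0,0]
    - [5,-1.5,-2.5,0,0]
    - [5,-1.5,-2.5,0,0]
    - [5,-1.5,-2.5,0,0]
    - [5,-1.5,-2.5,0,0]
    - [5,-1.5,-2.5,0,0]
    - [5,-1.5,-2.5,0,0]
    - [5,-1.5,-2.5,0,0]
    - [5,-1.5,-2.5,0,0]

```text
time_s: 1.1
eef_pos: [273.3, 195.9, 242.2]
ee_rot: [-0.0, 0.037, 0.999, -0.0]
force: [1.2, 0.2, 0.3]
grip_width: 0.589
```

```bash
cat >> h.py <<'E'
from scipy.spatial.transform import Rotation as Rn
def tool():
    s=ctrl.sense(); w,x,y,z=s["ee_rot"]; R=Rn.from_quat([x,y,z,w]).as_matrix(); return s,R
def go(target,heading=None):
    s,R=tool(); h=np.arctan2(R[1,0],R[0,0]); d=R.T@(np.array(target)-s["eef_pos"])
    print("t",round(s["time_s"],2),"pos",s["eef_pos"].round(1),"head",round(h,3),"F",s["force"].round(1),"grip",round(s["grip_width"]*8.5,2))
    print("shift cm (tool)",(d/10).round(2), "roll", None if heading is None else round(-((heading-h+np.pi)%(2*np.pi)-np.pi),3))
E
python3 -c "
from h import *
go([449.5,-110,150],3.063)"
```

```text
t 1.1 pos [273.3 195.9 242.2] head 3.067 F [1.2 0.2 0.3] grip 5.0
shift cm (tool) [-19.85 -29.19   9.22] roll 0.004
```

Emit:
apply_moves:
  commands:
    - [5,-1.7,-2.5,0.4,0]
    - [5,-1.7,-2.5,0.4,0]
    - [5,-1.7,-2.5,0.4,0]
    - [5,-1.7,-2.5,0.8,0]
    - [5,-1.7,-2.5,0.8,0]
    - [5,-1.7,-2.5,0.8,0]
    - [5,-1.7,-2.5,0.8,0]
    - [5,-1.7,-2.5,0.8,0]
    - [5,-1.7,-2.4,1,0]
    - [5,-1.7,-2.4,1,0]
    - [5,-1.5,-2.4,1,0]
    - [5,0,0,0,0]

```text
time_s: 2.1
eef_pos: [438.2, -91.1, 158.4]
ee_rot: [-0.001, 0.039, 0.999, 0.0]
force: [-0.8, 0.5, -0.9]
grip_width: 0.589
```

```bash
python3 -c "
from h import *
go([449.5,-110,58],3.063)"
```

```text
t 2.1 pos [438.2 -91.1 158.4] head 3.064 F [-0.8  0.5 -0.9] grip 5.01
shift cm (tool) [-1.29 -1.8  10.04] roll 0.001
```

Emit:
apply_moves:
  commands:
    - [5,-0.3,-0.5,2,0]
    - [5,-0.3,-0.5,2,0]
    - [5,-0.3,-0.4,2,0]
    - [5,-0.3,-0.4,2,0]
    - [5,0,0,1,0]
    - [5,0,0,1,0]
    - [5,0,0,0,0]
    - [5,0,0,0,0]

```text
time_s: 2.77
eef_pos: [447.7, -106.3, 60.3]
ee_rot: [-0.0, 0.037, 0.999, 0.0]
force: [-0.0, -0.0, -0.1]
grip_width: 0.59
```

```bash
python3 -c "
from h import *
go([449.5,-110,58],3.063)
s=ctrl.capture('side')[:,:,::-1].copy()
t=ctrl.capture('top')[:,:,::-1].copy()
a=cv2.resize(s[190:280,270:370],None,fx=6,fy=6,interpolation=cv2.INTER_CUBIC)
cv2.imwrite('pics/s1.png',a)
b=cv2.resize(t[180:290,270:390],None,fx=5,fy=5,interpolation=cv2.INTER_CUBIC)
cv2.imwrite('pics/t1.png',b)
"
```

```text
t 2.77 pos [ 447.7 -106.3   60.3] head 3.067 F [-0.  -0.  -0.1] grip 5.01
shift cm (tool) [-0.21 -0.36  0.23] roll 0.004
```

View pics/s1.png

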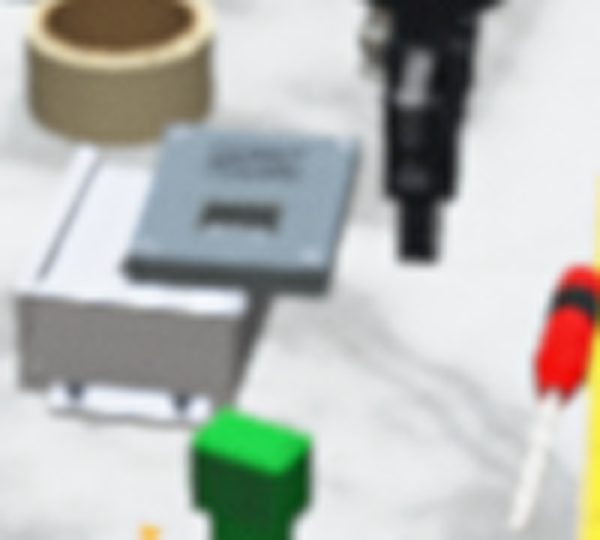

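View pics/t1.png

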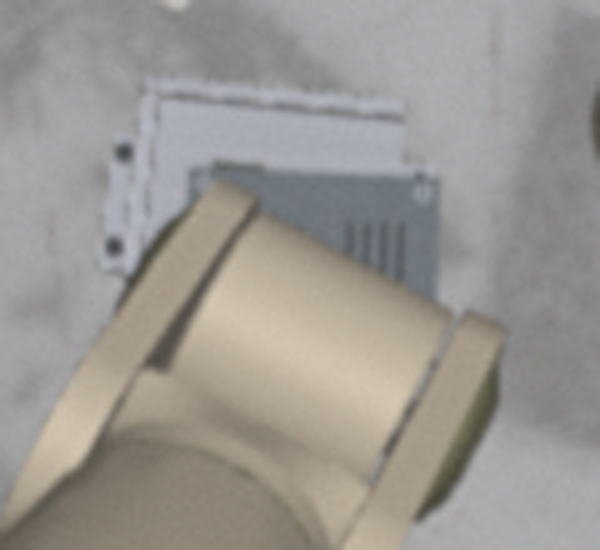

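```bash
python3 -c "
from h import *
for z in (45,50,55,60):
  for y in (-80,-70): print(z,y,(proj('side',[[437,y,z],[459,y,z]])-[270,190])*6)
"
```

```text
45 -80 [[445.54664251 270.88574703]
 [396.09593465 268.33970941]]
45 -70 [[444.20025129 282.59905589]
 [394.48621461 280.02665179]]
50 -80 [[445.81499714 261.24430733]
 [396.28496985 258.70460174]]
50 -70 [[444.46836976 272.9248194 ]
 [394.67403896 270.35877354]]
55 -80 [[446.08380669 251.57193799]
 [396.47430921 249.03862925]]
55 -70 [[444.73694838 263.21930758]
 [394.86216908 260.65968591]]
60 -80 [[446.35306971 241.86855082]
 [396.66395159 239.3417041 ]]
60 -70 [[445.00598577 253.48243004]
 [395.05060383 250.92929887]]
```

Emit:
apply_moves:
  commands:
    - [5,-0.2,-0.4,0.5,0]
    - [5,-0.7,0,0,0]
    - [5,-0.7,0,0,0]
    - [5,-0.5,0,0,0]
    - [5,-0.5,0,0,0]
    - [5,-0.4,0,0,0]
    - [5,-0.4,0,0,0]
    - [5,-0.4,0,0,0]
    - [5,-0.4,0,0,0]
    - [5,-0.4,0,0,0]
    - [5,-0.4,0,0,0]

```text
time_s: 3.78
eef_pos: [497.3, -114.3, 55.3]
ee_rot: [-0.001, 0.037, 0.999, 0.0]
force: [-6.7, 0.4, 4.2]
grip_width: 0.586
```

```bash
cat >> h.py <<'E'
B=np.array([563.8,-99.,0,-0.079])
def bx():
    s,R=tool(); c,sn=np.cos(B[3]),np.sin(B[3]); d=s["eef_pos"]-B[:3]
    print("base frame",np.round([c*d[0]+sn*d[1],-sn*d[0]+c*d[1],d[2]],1))
E
python3 -c "
from h import *
go([449.5,-110,55],3.063);bx()"
```

```text
t 3.78 pos [ 497.3 -114.3   55.3] head 3.067 F [-6.7  0.4  4.2] grip 4.98
shift cm (tool) [4.8  0.07 0.03] roll 0.004
base frame [-65.1 -20.5  55.3]
```

Emit:
apply_moves:
  commands:
    - [5,-0.2,0,0,0]
    - [5,-0.2,0,0,0]
    - [5,-0.2,0,0,0]
    - [5,0,0,0,0]

```text
time_s: 4.12
eef_pos: [503.6, -114.8, 55.3]
ee_rot: [-0.0, 0.037, 0.999, 0.0]
force: [-1.5, -0.2, 2.3]
grip_width: 0.585
```

```bash
python3 -c "
from h import *
go([449.5,-110,55],3.063);bx()
s=ctrl.capture('side')[:,:,::-1].copy()
a=cv2.resize(s[190:280,270:370],None,fx=6,fy=6,interpolation=cv2.INTER_CUBIC)
cv2.imwrite('pics/s2.png',a)"
```

```text
t 4.12 pos [ 503.6 -114.8   55.3] head 3.067 F [-1.5 -0.2  2.3] grip 4.97
shift cm (tool) [5.43 0.08 0.03] roll 0.004
base frame [-58.7 -20.5  55.3]
```

View pics/s2.png

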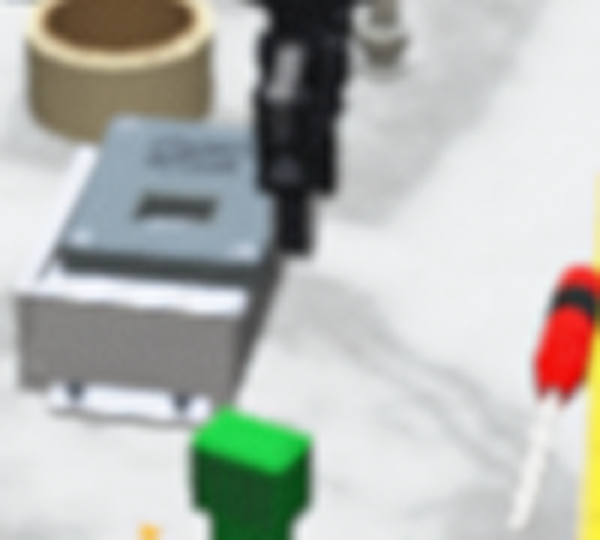

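The cover is nearly at the far lip, and the finger is against its −x edge (side crop 280,250). I'll continue with small pushes.

Emit:
apply_moves:
  commands:
    - [5,-0.1,0,0,0]
    - [5,-0.1,0,0,0]
    - [5,-0.1,0,0,0]
    - [5,0,0,0,0]

```text
time_s: 4.5
eef_pos: [506.7, -115.1, 55.2]
ee_rot: [0.0, 0.037, 0.999, 0.0]
force: [-3.0, 0.4, 1.1]
grip_width: 0.585
```

```bash
python3 -c "
from h import *
go([449.5,-110,55],3.063);bx()"
```

```text
t 4.5 pos [ 506.7 -115.1   55.2] head 3.067 F [-3.   0.4  1.1] grip 4.97
shift cm (tool) [5.74 0.08 0.02] roll 0.004
base frame [-55.7 -20.5  55.2]
```

Emit:
apply_moves:
  commands:
    - [5,-0.1,0,0,0]
    - [5,-0.1,0,0,0]
    - [5,0,0,0,0]

```text
time_s: 4.75
eef_pos: [507.3, -115.1, 55.2]
ee_rot: [-0.002, 0.037, 0.999, 0.0]
force: [-11.6, 0.6, 7.8]
grip_width: 0.584
```

```bash
python3 -c "
from h import *
go([449.5,-110,55],3.063);bx()"
```

```text
t 4.75 pos [ 507.3 -115.1   55.2] head 3.067 F [-11.6   0.6   7.8] grip 4.96
shift cm (tool) [5.8  0.07 0.04] roll 0.004
base frame [-55.  -20.5  55.2]
```

Emit:
apply_moves:
  commands:
    - [5,-0.1,0,0,0]
    - [5,-0.1,0,0,0]
    - [5,0,0,0,0]

```text
time_s: 5.0
eef_pos: [507.5, -115.0, 55.2]
ee_rot: [-0.004, 0.037, 0.999, 0.001]
force: [-22.7, -1.1, 16.1]
grip_width: 0.588
```

```bash
python3 -c "
from h import *
go([449.5,-110,55],3.063);bx();print(tool()[0]['wrist_torque'])"
```

```text
t 5.0 pos [ 507.5 -115.    55.2] head 3.067 F [-22.7  -1.1  16.1] grip 5.0
shift cm (tool) [5.82 0.07 0.07] roll 0.004
base frame [-54.9 -20.4  55.2]
[-0.17300109  3.5209872  -0.18874617]
```

Emit:
apply_moves:
  commands:
    - [5,0.8,0,0,0]
    - [5,1.5,0,0,0]
    - [5,1,0,-1,0.11]
    - [5,0,0,-1,0.12]
    - [5,0,0,-1,0.12]
    - [5,0,0,-1,0.12]
    - [5,0,0,-1,0.12]
    - [5,0,0,0,0.12]
    - [5,0,0,0,0.12]
    - [5,0,0,0,0.12]
    - [5,0,0,0,0.12]
    - [5,0,0,0,0.12]

```text
time_s: 6.0
eef_pos: [478.2, -113.1, 105.5]
ee_rot: [0.001, 0.594, 0.805, 0.0]
force: [0.2, 0.8, -0.1]
grip_width: 0.584
```

Emit:
apply_moves:
  commands:
    - [5,0,0,0,0.12]
    - [5,0,0,0,0.12]
    - [5,0,0,0,0.12]
    - [5,0,0,0,0.02]

```text
time_s: 6.33
eef_pos: [478.1, -113.1, 105.4]
ee_rot: [0.001, 0.734, 0.679, 0.0]
force: [0.8, -0.2, -0.6]
grip_width: 0.585
```

```bash
python3 - <<'E'
from h import *
c,s=np.cos(B[3]),np.sin(B[3])
x,y=0,-107
go([B[0]+c*x-s*y,B[1]+s*x+c*y,95],1.492);bx();print(tool()[0]['joints'].round(2))
E
```

```text
t 6.33 pos [ 478.1 -113.1  105.4] head 1.492 F [ 0.8 -0.2 -0.6] grip 4.97
shift cm (tool) [-8.62  8.43  1.06] roll -0.0
base frame [-84.3 -20.8 105.4]
[-0.47  0.4   1.77  0.    0.97 -0.39]
```

Emit:
apply_moves:
  commands:
    - [5,-2,1.5,0,0]
    - [5,-2,2,0,0]
    - [5,-2,2,0,0]
    - [5,-2,2,0,0]
    - [5,-0.7,1,1,0]
    - [5,0,0,2,0]
    - [5,0,0,1,0]
    - [5,0,0,1,0]
    - [5,0,0,0,0]
    - [5,0,0,0,0]

```text
time_s: 7.17
eef_pos: [555.9, -205.7, 55.4]
ee_rot: [-0.0, 0.732, 0.681, 0.0]
force: [0.3, -0.9, 1.1]
grip_width: 0.584
```

```bash
python3 -c "
from h import *
go([449.5,-110,55],1.492);bx()
s=ctrl.capture('side')[:,:,::-1].copy();t=ctrl.capture('top')[:,:,::-1].copy()
a=cv2.resize(s[190:280,270:370],None,fx=4,fy=4,interpolation=cv2.INTER_CUBIC)
b=cv2.resize(t[180:270,280:380],None,fx=4,fy=4,interpolation=cv2.INTER_CUBIC)
cv2.imwrite('pics/s3.png',np.hstack([a,b]))"
```

```text
t 7.17 pos [ 555.9 -205.7   55.4] head 1.498 F [ 0.3 -0.9  1.1] grip 4.96
shift cm (tool) [  8.77 -11.31   0.05] roll 0.006
base frame [   0.5 -107.    55.4]
```

View pics/s3.png

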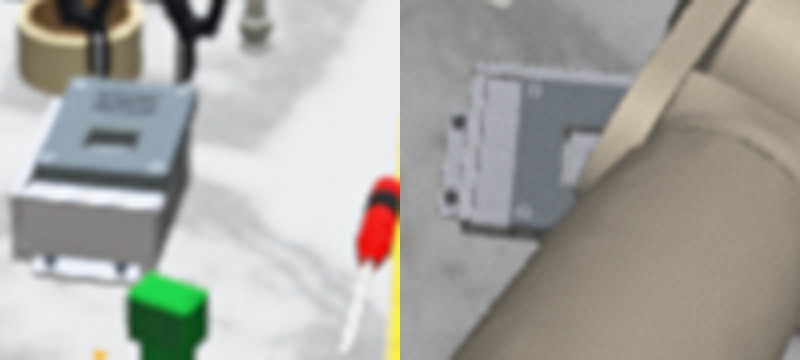

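Emit:
apply_moves:
  commands:
    - [5,0.6,0,0,0.006]
    - [5,0.5,0,0,0]
    - [5,0.3,0,0,0]
    - [5,0.3,0,0,0]
    - [5,0.3,0,0,0]
    - [5,0.3,0,0,0]
    - [5,0.3,0,0,0]
    - [5,0.3,0,0,0]
    - [5,0.3,0,0,0]
    - [5,0,0,0,0]

```text
time_s: 8.1
eef_pos: [558.5, -174.1, 55.7]
ee_rot: [0.001, 0.735, 0.678, -0.0]
force: [-0.8, -1.9, 1.6]
grip_width: 0.585
```

```bash
python3 -c "
from h import *
go([449.5,-110,55],1.492);bx()"
```

```text
t 8.1 pos [ 558.5 -174.1   55.7] head 1.491 F [-0.8 -1.9  1.6] grip 4.97
shift cm (tool) [  5.52 -11.38   0.06] roll -0.001
base frame [  0.7 -75.3  55.7]
```

Emit:
apply_moves:
  commands:
    - [5,0.1,0,0,0]
    - [5,0.1,0,0,0]
    - [5,0.1,0,0,0]
    - [5,0.1,0,0,0]
    - [5,0,0,0,0]

```text
time_s: 8.52
eef_pos: [558.9, -170.6, 55.7]
ee_rot: [0.001, 0.735, 0.678, -0.0]
force: [-2.4, -4.4, 3.1]
grip_width: 0.584
```

```bash
python3 -c "
from h import *
go([449.5,-110,55],1.492);bx()"
```

```text
t 8.52 pos [ 558.9 -170.6   55.7] head 1.491 F [-2.4 -4.4  3.1] grip 4.97
shift cm (tool) [  5.17 -11.39   0.06] roll -0.001
base frame [  0.7 -71.8  55.7]
```

Emit:
apply_moves:
  commands:
    - [5,0.1,0,0,0]
    - [5,0.1,0,0,0]
    - [5,0.1,0,0,0]
    - [5,0,0,0,0]

```text
time_s: 8.85
eef_pos: [559.0, -169.2, 55.7]
ee_rot: [0.002, 0.735, 0.678, -0.001]
force: [-3.7, -13.3, 0.9]
grip_width: 0.584
```

```bash
python3 -c "
from h import *
go([449.5,-110,55],1.492);bx()"
```

```text
t 8.85 pos [ 559.  -169.2   55.7] head 1.491 F [ -3.7 -13.3   0.9] grip 4.96
shift cm (tool) [  5.03 -11.39   0.05] roll -0.001
base frame [  0.7 -70.4  55.7]
```

Emit:
apply_moves:
  commands:
    - [5,0.1,0,0,0]
    - [5,0.1,0,0,0]
    - [5,0,0,0,0]

```text
time_s: 9.1
eef_pos: [558.8, -169.0, 55.8]
ee_rot: [0.002, 0.735, 0.678, -0.002]
force: [-6.6, -23.0, 0.2]
grip_width: 0.584
```

```bash
python3 -c "
from h import *
go([449.5,-110,55],1.492);bx()"
```

```text
t 9.1 pos [ 558.8 -169.    55.8] head 1.49 F [ -6.6 -23.    0.2] grip 4.97
shift cm (tool) [  5.   -11.37   0.04] roll -0.002
base frame [  0.6 -70.2  55.8]
```

Emit:
apply_moves:
  commands:
    - [5,-1,0,0,0]
    - [5,-2,0,0,0]
    - [5,-1,0,-2,0]
    - [5,0,0,-4,0]
    - [5,0,0,-4,0]

```text
time_s: 9.52
eef_pos: [555.2, -204.8, 155.3]
ee_rot: [-0.002, 0.735, 0.678, -0.0]
force: [0.5, 0.5, 0.1]
grip_width: 0.583
```

```bash
python3 -c "
from h import *
go([445.5,183.5,130],0.72-1.571*0);bx()
s=ctrl.capture('side')[:,:,::-1].copy();cv2.imwrite('pics/s4f.png',s)
a=cv2.resize(s[195:275,260:345],None,fx=7,fy=7,interpolation=cv2.INTER_CUBIC)
cv2.imwrite('pics/s4.png',a)"
```

```text
t 9.52 pos [ 555.2 -204.8  155.3] head 1.49 F [0.5 0.5 0.1] grip 4.96
shift cm (tool) [ 37.81 -14.07   2.67] roll 0.77
base frame [  -0.2 -106.2  155.3]
```

View pics/s4.png

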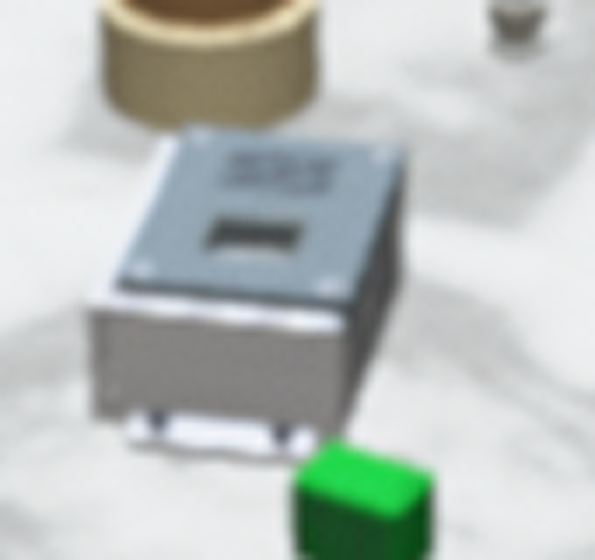

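Emit:
apply_moves:
  commands:
    - [6,2.9,-1.1,0,0]
    - [6,2.9,-1.1,0,0]
    - [6,2.9,-1.1,0,0]
    - [6,2.9,-1.1,0,0]
    - [6,2.9,-1.1,0,0]
    - [6,2.9,-1.1,0,0]
    - [7,2.9,-1.1,0,0]
    - [7,2.9,-1.1,0,0]
    - [7,2.9,-1.1,0,0]
    - [7,2.9,-1.1,0,0]
    - [7,2.9,-1.1,0,0]
    - [7,2.9,-1.1,0,0]

```text
time_s: 10.57
eef_pos: [451.4, 154.2, 155.2]
ee_rot: [-0.0, 0.735, 0.678, 0.0]
force: [0.5, -0.7, -0.5]
grip_width: 0.819
```

Emit:
apply_moves:
  commands:
    - [7,2.0,-0.5,0,0]
    - [7,0.9,-0.3,0,0.11]
    - [7,0,0,0,0.11]
    - [7,0,0,0,0.11]
    - [7,0,0,0,0.11]
    - [7,0,0,0,0.11]
    - [7,0,0,0,0.11]
    - [7,0,0,0,0.11]
    - [7,0,0,0,0]

```text
time_s: 11.32
eef_pos: [446.3, 182.4, 155.1]
ee_rot: [-0.0, 0.936, 0.351, -0.0]
force: [0.0, 0.2, -0.2]
grip_width: 0.82
```

```bash
python3 -c "
from h import *
go([445.5,183.5,52],0.72);print(tool()[0]['joints'].round(2))
for n in('side','top'):
  cv2.imwrite(f'pics/{n}5.png',ctrl.capture(n)[:,:,::-1])
s=cv2.imread('pics/side5.png');t=cv2.imread('pics/top5.png')
a=cv2.resize(s[255:320,300:370],None,fx=7,fy=7,interpolation=cv2.INTER_CUBIC)
cv2.imwrite('pics/s5.png',a)
cv2.imwrite('pics/t5.png',cv2.resize(t[185:265,280:370],None,fx=7,fy=7,interpolation=cv2.INTER_CUBIC))
"
```

```text
t 11.32 pos [446.3 182.4 155.1] head 0.717 F [ 0.   0.2 -0.2] grip 6.97
shift cm (tool) [ 1.000e-02 -1.300e-01  1.031e+01] roll -0.003
[0.14 0.31 1.74 0.   1.09 1.  ]
```

View pics/s5.png

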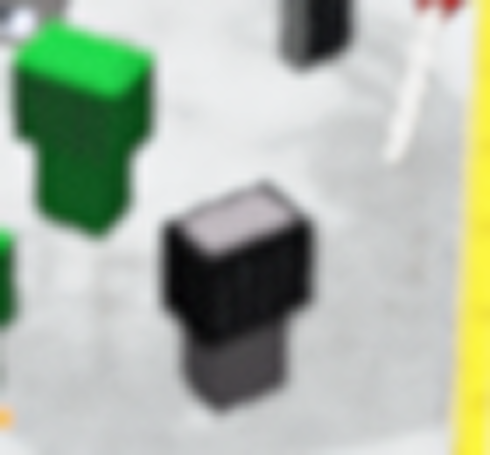

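View pics/t5.png

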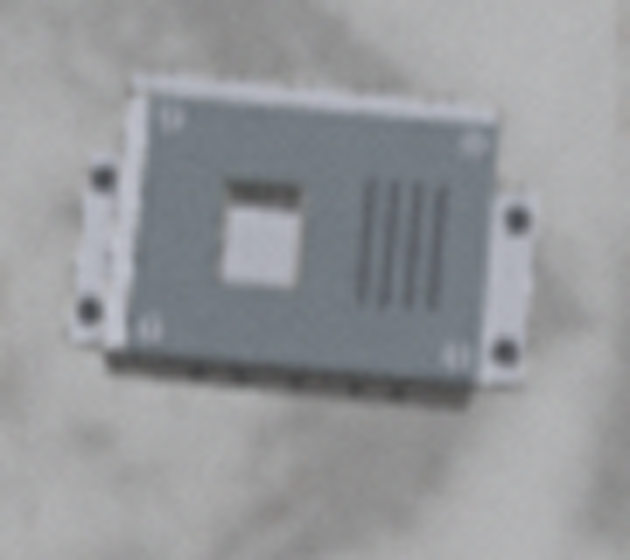

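The cover is against both lips: its edges are parallel to the base, and in the top crop its corners sit at about (150,92) and (475,383). The relay stands undisturbed under the gripper, so I'll descend on it.

Emit:
apply_moves:
  commands:
    - [7,0,0,2,0]
    - [7,0,-0.1,2,0]
    - [7,0,0,2,0]
    - [7,0,0,1.5,0]
    - [7,0,0,1.5,0]
    - [7,0,0,1,0]
    - [7,0,0,0.3,0]
    - [7,0,0,0,0]

```text
time_s: 12.08
eef_pos: [445.6, 182.8, 51.9]
ee_rot: [-0.0, 0.936, 0.353, -0.001]
force: [0.3, -0.3, 0.3]
grip_width: 0.821
```

```bash
python3 -c "
from h import *
go([445.5,183.5,52],0.72)
s=ctrl.capture('side')[:,:,::-1]
cv2.imwrite('pics/s6.png',cv2.resize(s[255:320,300:370],None,fx=7,fy=7,interpolation=cv2.INTER_CUBIC))
top=[[45,60,0],[45,-60,0],[-45,-60,0],[-45,60,0]]
w=[[17.5,31.5,0],[17.5,4.5,0],[-17.5,4.5,0],[-17.5,31.5,0]]
tp=crop([[149,92],[495,122],[475,383],[130,350]],280,185,7)
tw=crop([[225,180],[302,185],[298,288],[222,284]],280,185,7)
sp=crop([[118,288],[185,128],[405,145],[352,303]],260,195,7)
sw=crop([[205,248],[215,216],[302,221],[297,255]],260,195,7)
for z in (False,True):
    q,r=fit([('top',top,tp),('side',top,sp),('top',w,tw),('side',w,sw)],[560,-100,61,-.08],z); print('cover',q.round(3)); print(r.round(1).tolist())
"
```

```text
t 12.08 pos [445.6 182.8  51.9] head 0.722 F [ 0.3 -0.3  0.3] grip 6.98
shift cm (tool) [ 0.04 -0.06 -0.01] roll 0.002
cover [ 5.6489e+02 -9.9723e+01  5.7634e+01 -6.8000e-02]
[[0.0, 0.5], [0.4, 0.0], [0.7, -0.5], [-0.4, 0.4], [-0.2, -0.9], [-0.2, 0.0], [0.1, 0.2], [0.1, 0.0], [0.0, -0.0], [0.3, 0.1], [-0.2, -0.3], [-0.7, -0.6], [-0.1, 0.3], [0.5, -0.2], [0.8, 0.2], [-0.4, 0.4]]
cover [ 5.64326e+02 -9.87350e+01 -7.10000e-02]
[[-0.4, 0.3], [0.1, -0.0], [0.4, -0.4], [-1.0, 0.3], [-0.1, -1.8], [-0.0, -0.9], [0.4, -0.6], [0.2, -0.9], [-0.4, -0.2], [-0.1, -0.0], [-0.7, -0.4], [-1.1, -0.7], [-0.0, -0.6], [0.6, -1.1], [1.0, -0.7], [-0.2, -0.5]]
```

View pics/s6.png

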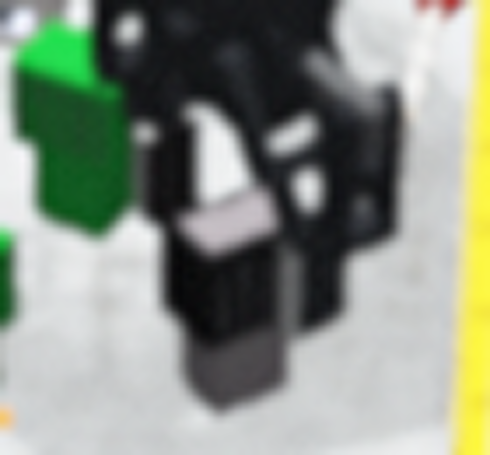

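Emit:
apply_moves:
  commands:
    - [2,0,0,0,0]
    - [2,0,0,0,0]
    - [2,0,0,0,0]
    - [2,0,0,0,0]
    - [2,0,0,0,0]
    - [2,0,0,0,0]
    - [2,0,0,0,0]
    - [2,0,0,0,0]
  squeeze: 40

```text
time_s: 12.8
eef_pos: [446.2, 182.9, 52.9]
ee_rot: [0.0, 0.936, 0.353, 0.001]
force: [-1.6, -0.5, 5.9]
grip_width: 0.347
```

Emit:
apply_moves:
  commands:
    - [2,0,0,-2,0]
    - [2,0,0,-3,0]
    - [2,0,0,-3,0]
    - [2,0,0,-2,0]
    - [2,0,0,0,0]

```text
time_s: 13.22
eef_pos: [447.6, 183.1, 156.1]
ee_rot: [0.001, 0.936, 0.353, 0.004]
force: [0.1, 0.6, -0.7]
grip_width: 0.344
```

```bash
python3 -c "
from h import *
go([445.5,183.5,52],0.72)
for n in('side','top'):
  cv2.imwrite(f'pics/{n}7.png',ctrl.capture(n)[:,:,::-1])
s=cv2.imread('pics/side7.png')
cv2.imwrite('pics/s7.png',cv2.resize(s[215:310,290:390],None,fx=6,fy=6,interpolation=cv2.INTER_CUBIC))
"
```

```text
t 13.22 pos [447.6 183.1 156.1] head 0.721 F [ 0.1  0.6 -0.7] grip 2.92
shift cm (tool) [-0.19 -0.21 10.41] roll 0.001
```

View pics/s7.png

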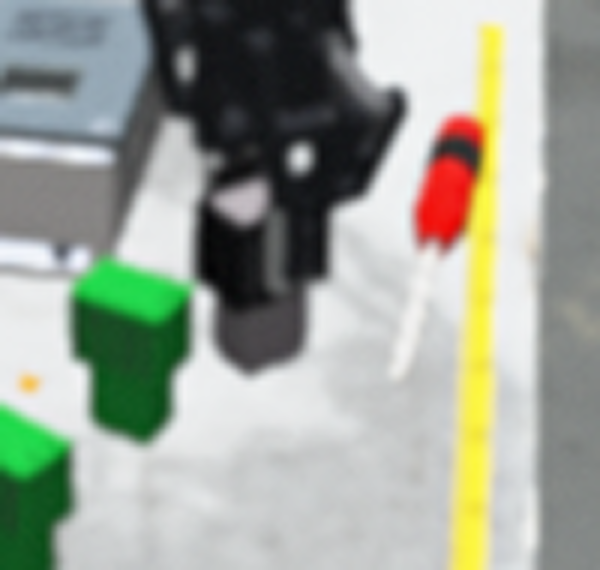

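Emit:
apply_moves:
  commands:
    - [2,-0.7,2.3,0,0]
    - [2,-0.7,2.3,0,0]
    - [2,-0.7,2.3,0,0]
    - [2,-0.7,2.3,0,0]
    - [2,-0.7,2.3,0,0]
    - [2,-0.7,2.3,0,0]
    - [2,-0.7,2.3,0,0]
    - [2,-0.7,2.3,0,0]
    - [2,-0.7,2.3,0,0]
    - [2,-0.7,2.3,0,0]
    - [2,-0.7,2.3,0,0]
    - [2,-0.7,2.3,0,0]

```text
time_s: 14.32
eef_pos: [564.5, -81.0, 150.2]
ee_rot: [-0.001, 0.936, 0.353, -0.001]
force: [0.4, 0.4, -1.0]
grip_width: 0.343
```

Emit:
apply_moves:
  commands:
    - [2,0,0,0,0.1]
    - [2,0,0,0,0.1]
    - [2,0,0,0,0.1]
    - [2,0,0,0,0.1]
    - [2,0,0,0,0.1]
    - [2,0,0,0,0.1]
    - [2,0,0,0,0.1]
    - [2,0,0,0,0.1]
    - [2,0,0,0,0]
    - [2,0,0,0,0]

```text
time_s: 15.15
eef_pos: [564.4, -79.9, 150.8]
ee_rot: [-0.0, 0.999, -0.038, -0.001]
force: [-0.6, 0.1, -0.7]
grip_width: 0.344
```

```bash
python3 -c "
from h import *
go([566.2,-80.8,120],-0.075)
for n in('side','top'):
  cv2.imwrite(f'pics/{n}8.png',ctrl.capture(n)[:,:,::-1])
s=cv2.imread('pics/side8.png')
cv2.imwrite('pics/s8.png',cv2.resize(s[185:275,250:350],None,fx=7,fy=6,interpolation=cv2.INTER_CUBIC))
"
```

```text
t 15.15 pos [564.4 -79.9 150.8] head -0.076 F [-0.6  0.1 -0.7] grip 2.93
shift cm (tool) [0.2  0.08 3.08] roll -0.001
```

View pics/s8.png

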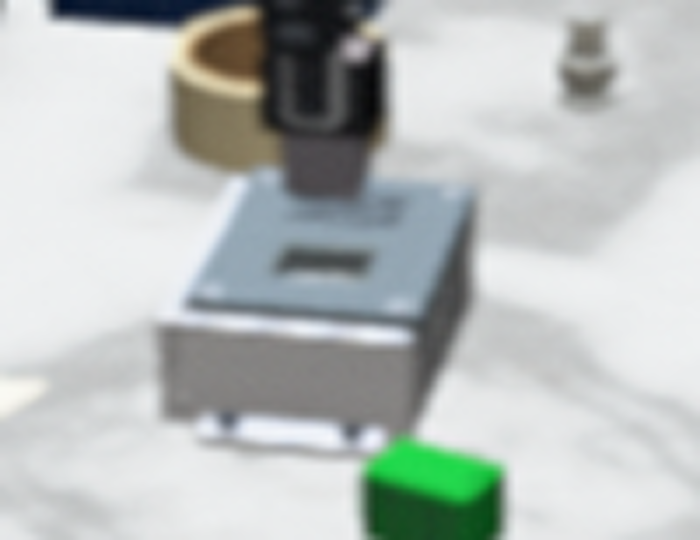

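Emit:
apply_moves:
  commands:
    - [2,0.2,0.1,1,0]
    - [2,0,0,1,0]
    - [2,0,0,0.8,0]
    - [2,0,0,0.3,0]
    - [2,0,0,0,0]

```text
time_s: 15.67
eef_pos: [566.3, -81.0, 119.9]
ee_rot: [-0.0, 0.999, -0.039, -0.001]
force: [0.3, 0.3, -1.3]
grip_width: 0.348
```

```bash
python3 -c "
from h import *
go([566.2,-80.8,110],-0.075)
for n in('side','top'):
  cv2.imwrite(f'pics/{n}9.png',ctrl.capture(n)[:,:,::-1])
s=cv2.imread('pics/side9.png')
cv2.imwrite('pics/s9.png',cv2.resize(s[195:255,260:340],None,fx=9,fy=9,interpolation=cv2.INTER_CUBIC))
stem=[[x,y,-52] for x in(-13.5,13.5) for y in (9.5,-9.5)]
s_,R=tool()
print((proj('side',s_['eef_pos']+np.array([[x,y,-z] for x,y,z in [(-13.5,9.5,52),(13.5,9.5,52)]]))-[260,195])*9)
"
```

```text
t 15.67 pos [566.3 -81.  119.9] head -0.079 F [ 0.3  0.3 -1.3] grip 2.95
shift cm (tool) [-0.01 -0.02  0.99] roll -0.004
[[363.2276454  285.02954379]
 [272.2789027  280.42435621]]
```

View pics/s9.png

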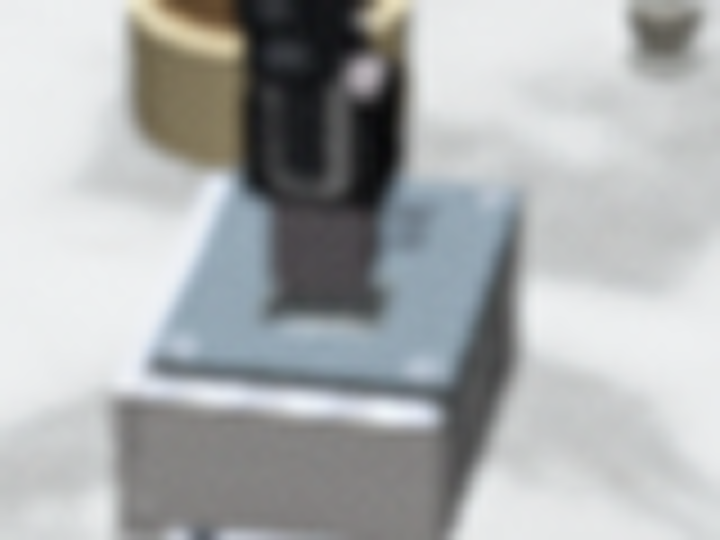

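Emit:
apply_moves:
  commands:
    - [2,0,0,0.4,0]
    - [2,0,0,0.4,0]
    - [2,0,0,0.4,0]
    - [2,0,0,0.4,0]
    - [2,0,0,0.3,0]
    - [2,0,0,0,0]

```text
time_s: 16.27
eef_pos: [566.5, -81.1, 101.5]
ee_rot: [-0.0, 0.999, -0.04, -0.001]
force: [-0.4, 0.5, -0.9]
grip_width: 0.346
```

```bash
python3 -c "
from h import *
go([566.2,-80.8,79],-0.075)"
```

```text
t 16.27 pos [566.5 -81.1 101.5] head -0.079 F [-0.4  0.5 -0.9] grip 2.94
shift cm (tool) [-0.03 -0.03  2.25] roll -0.004
```

Emit:
apply_moves:
  commands:
    - [2,0,0,0.3,0]
    - [2,0,0,0.3,0]
    - [2,0,0,0.3,0]
    - [2,0,0,0.3,0]
    - [2,0,0,0,0]

```text
time_s: 16.68
eef_pos: [566.5, -81.1, 89.6]
ee_rot: [-0.0, 0.999, -0.04, -0.001]
force: [-1.1, 0.1, -1.3]
grip_width: 0.343
```

```bash
python3 -c "
from h import *
go([566.2,-80.8,79],-0.075)"
```

```text
t 16.68 pos [566.5 -81.1  89.6] head -0.079 F [-1.1  0.1 -1.3] grip 2.91
shift cm (tool) [-0.03 -0.02  1.06] roll -0.004
```

Foot is inside the socket with almost no force, so I'll continue to full depth.

Emit:
apply_moves:
  commands:
    - [2,0,0,0.3,0]
    - [2,0,0,0.3,0]
    - [2,0,0,0.2,0]
    - [2,0,0,0.2,0]
    - [2,0,0,0.1,0]
    - [2,0,0,0,0]

```text
time_s: 17.18
eef_pos: [566.8, -81.1, 80.0]
ee_rot: [0.0, 0.999, -0.04, 0.0]
force: [-3.7, 1.3, 7.0]
grip_width: 0.347
```

```bash
python3 -c "
from h import *
go([566.2,-80.8,79],-0.075)"
```

```text
t 17.18 pos [566.8 -81.1  80. ] head -0.079 F [-3.7  1.3  7. ] grip 2.95
shift cm (tool) [-0.07 -0.03  0.1 ] roll -0.004
```

Emit:
apply_moves:
  commands:
    - [2,0,0,0.1,0]
    - [2,0,0,0.1,0]
    - [2,0,0,0,0]

```text
time_s: 17.43
eef_pos: [566.9, -81.1, 79.9]
ee_rot: [0.0, 0.999, -0.039, 0.0]
force: [-11.0, 2.6, 22.5]
grip_width: 0.344
```

```bash
python3 -c "
from h import *
go([566.2,-80.8,79],-0.075)"
```

```text
t 17.43 pos [566.9 -81.1  79.9] head -0.079 F [-11.    2.6  22.5] grip 2.92
shift cm (tool) [-0.07 -0.03  0.09] roll -0.004
```

Emit:
apply_moves:
  commands:
    - [2,0,0,-0.2,0]
    - [5.5,0,0,0,0]
    - [5.5,0,0,0,0]
    - [5.5,0,0,0,0]
    - [5.5,0,0,0,0]
    - [5.5,0,0,0,0]

```text
time_s: 17.93
eef_pos: [566.8, -81.2, 79.0]
ee_rot: [-0.0, 0.999, -0.04, -0.0]
force: [0.2, -0.1, 1.2]
grip_width: 0.643
```

```bash
python3 -c "
from h import *
go([566.2,-80.8,79],-0.075)"
```

```text
t 17.93 pos [566.8 -81.2  79. ] head -0.079 F [ 0.2 -0.1  1.2] grip 5.47
shift cm (tool) [-0.06 -0.03  0.  ] roll -0.004
```

Open and free. I'll go straight up, then clear the view.

Emit:
apply_moves:
  commands:
    - [5.5,0,0,-1,0]
    - [5.5,0,0,-2,0]
    - [5.5,0,0,-3,0]
    - [5.5,0,0,-3,0]
    - [5.5,-3,0,-2,0]
    - [5.5,-3,-2,0,0]
    - [5.5,-3,-3,0,0]
    - [5.5,-3,-3,0,0]
    - [5.5,-3,-3,0,0]
    - [5.5,-2,-3,0,0]
    - [5.5,0,-3,0,0]
    - [5.5,0,0,0,0]

```text
time_s: 18.93
eef_pos: [411.5, 103.6, 190.4]
ee_rot: [-0.001, 0.999, -0.038, 0.001]
force: [0.3, -0.1, 0.1]
grip_width: 0.646
```

```bash
python3 -c "
from h import *
go([566.2,-80.8,79],-0.075)
for n in('side','top'):
  cv2.imwrite(f'pics/{n}10.png',ctrl.capture(n)[:,:,::-1])
s=cv2.imread('pics/side10.png');t=cv2.imread('pics/top10.png')
a=cv2.resize(s[195:275,260:345],(0,0),fx=4.5,fy=4.5,interpolation=cv2.INTER_CUBIC);b=cv2.resize(t[185:265,280:365],(0,0),fx=4.5,fy=4.5,interpolation=cv2.INTER_CUBIC)
cv2.imwrite('pics/c10.png',np.hstack([a,b]))
"
```

```text
t 18.93 pos [411.5 103.6 190.4] head -0.075 F [ 0.3 -0.1  0.1] grip 5.49
shift cm (tool) [16.79 17.23 11.15] roll -0.0
```

View pics/c10.png

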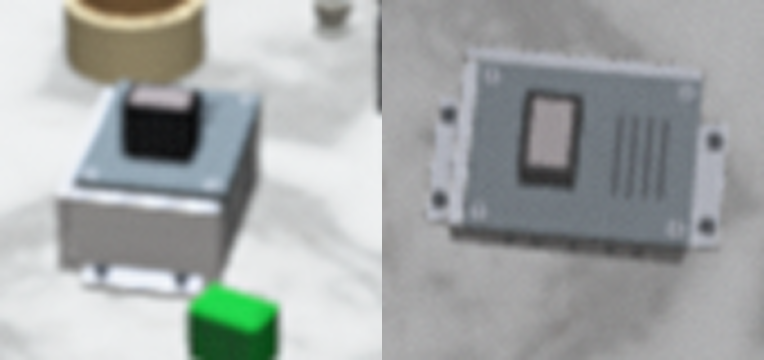

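View pics/top10.png

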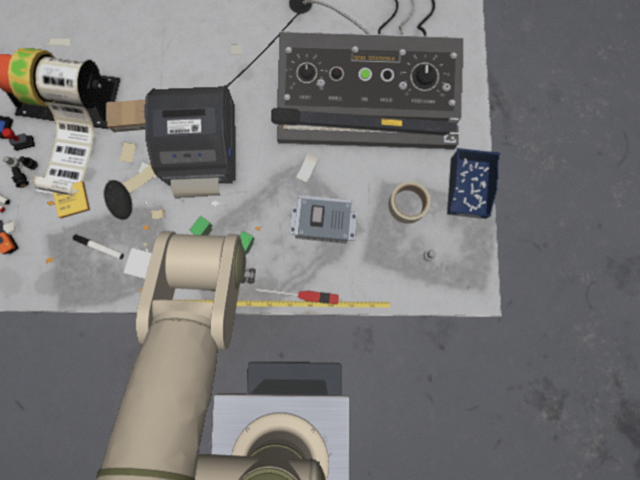

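The pictures show the cover flush and square against both lips, the relay's head resting on the cover, and the bystanders where they were. Handing in.

```bash
python3 -c "
from h import *
tl=crop([[533,97],[577,97],[570,167],[528,165]],0,0,1); tl=(tl-[382,0]+.5)/4.5-.5+[280,185]
sl=(np.array([[133,88],[190,90],[192,107],[130,104.]])+.5)/4.5-.5+[260,195]
q,r=fit([('top',[[0,0,0]],tl.mean(0)[None]),('side',[[0,0,0]],sl.mean(0)[None])],[566,-81,97,0]);print('relay top',q.round(1),r.round(2).tolist())
print(ctrl.finish_job())"
```

```text
relay top [567.5 -83.   93.9   0. ] [[0.0, -0.01], [0.01, 0.0]]
the job is handed in; nothing more can be done
None
```

I slid the cover home against both lips and plugged the relay through the window into the socket, all the way down. I then let go, cleared the arm and handed the job in at about 19 s. No verdict was reported.

- **Cover:** I pushed it with both fingertips, first along x, then along y, until it stopped hard at each lip at about 23 N. The later pictures show it square and flush with the base.
- **Relay:** It went into the socket with almost no force and stopped hard with about 22 N upward. After release, the pictures show it upright with its head on the cover. Only the dark relay was handled, not the green look-alikes.
- **Bystanders:** By eye, the connector, tape roll, parts bin and screwdriver look where they were. The white carton was partly hidden behind the arm in the last top picture, and I did not measure any of them.
- **Checks that disagreed:**
  - **Relay position:** the last two-view check put the relay's top at (567.5, −83.0, 93.9) mm. I expected about (566, −81, 97) mm, so it reads 3 mm low and 2 mm off sideways.
  - **Likely cause:** my other camera height readings were also 2 to 5 mm low, so I took this as camera bias. The hard stop at about the expected height agrees with full depth.

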